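# Tamp the solder charge level in the cold pot

### The job

The cold solder pot is heaped with loose solder nuggets: take the tamper from its tray by the black grip and tamp them down with its foot until all nine lie level in one layer on the pot's floor, then press the levelled charge firm with the foot, about 10 N held for half a second. The pot's lining is brittle and the nuggets jam, so go by feel, never load the foot with more than 25 N in the pot, and do not push the nuggets with the gripper. Finally set the tamper down upright in its seat in the tray, without dropping it, let go, and leave everything else on the bench where it is.

Things in the scene. Friction and masses are not known exactly. Their poses are not given: they have to be found in the camera images.
- pot: bench solder pot, cold, unplugged and bolted down: white box 150 x 150 mm, 90 mm high, open square crucible 92 x 92 mm in its top, walls 29 mm thick, crucible floor 42 mm above the underside (48 mm deep); a brass fill line runs round the crucible 30 mm above its floor. Origin at the centre of the underside, z up, -x is the front with dial and red switch; crucible sides lie along x and y.
- pot_floor (a point): centre of the crucible's floor, 42 mm above the pot's underside, axes as the pot's
- tamper: hand tamper standing upright: polished steel foot 50 x 50 x 8 mm, stem 14 mm thick, guard disc 52 mm across at 62 to 67 mm height, then a black square grip 30 x 30 mm from 67 to 123 mm height, sides parallel to the foot's; about 0.3 kg. Origin at the centre of the foot's underside, z up the stem.
- tamper_foot: the tamper's steel foot, rigid with it; same origin and axes as the tamper. The force it feels from nuggets, pot or tray is the tamping force.
- tamper_grip (a point): middle of the black grip, 98 mm above the foot's underside
- tray: fixed black tool tray 90 x 240 mm, floor 4 mm thick, rims 12 mm high. Origin at the centre of the underside; the long side lies along y. At +y a square seat for the tamper (66 x 65 mm inside), the rest is a trough with the skimmer.
- tray_seat (a point): centre of the seat's floor, 82.5 mm from the tray's centre along its +y and 4 mm above its underside; the tamper stands here
- skimmer: dross skimmer, wooden handle and 42 mm steel disc, 136 mm long, lying in the tray's trough; bystander
- pot_lid: steel pot lid 112 x 112 mm with black knob, lying on the bench; bystander
- tape: roll of blue-grey tape, 90 mm across, 24 mm high; bystander
- dispenser: teal square pump dispenser 62 x 62 mm, 106 mm high; bystander
- nugget1: silvery cast solder nugget, 65 g: 26 mm across its round 8 mm high waist, 22 mm high, flat 16 mm faces top and bottom, conical flanks; origin at its centre, z its axis. Starts on the crucible floor. There is room for all nine in one layer; their tops then stand 22 mm above the crucible floor.
- nugget2: silvery cast solder nugget, 65 g: 26 mm across its round 8 mm high waist, 22 mm high, flat 16 mm faces top and bottom, conical flanks; origin at its centre, z its axis. Starts on the crucible floor.
- nugget3: silvery cast solder nugget, 65 g: 26 mm across its round 8 mm high waist, 22 mm high, flat 16 mm faces top and bottom, conical flanks; origin at its centre, z its axis. Starts perched between neighbours, flat top 33 to 38 mm above the crucible floor; pressed, it wedges them apart (4 to 15 N on the foot, in stops and starts; press again if it jams) until it reaches the floor.
- nugget4: silvery cast solder nugget, 65 g: 26 mm across its round 8 mm high waist, 22 mm high, flat 16 mm faces top and bottom, conical flanks; origin at its centre, z its axis. Starts on the crucible floor.
- nugget5: silvery cast solder nugget, 65 g: 26 mm across its round 8 mm high waist, 22 mm high, flat 16 mm faces top and bottom, conical flanks; origin at its centre, z its axis. Starts on the crucible floor.
- nugget6: silvery cast solder nugget, 65 g: 26 mm across its round 8 mm high waist, 22 mm high, flat 16 mm faces top and bottom, conical flanks; origin at its centre, z its axis. Starts perched between neighbours, flat top 33 to 38 mm above the crucible floor; pressed, it wedges them apart (4 to 15 N on the foot, in stops and starts; press again if it jams) until it reaches the floor.
- nugget7: silvery cast solder nugget, 65 g: 26 mm across its round 8 mm high waist, 22 mm high, flat 16 mm faces top and bottom, conical flanks; origin at its centre, z its axis. Starts on the crucible floor.
- nugget8: silvery cast solder nugget, 65 g: 26 mm across its round 8 mm high waist, 22 mm high, flat 16 mm faces top and bottom, conical flanks; origin at its centre, z its axis. Starts on the crucible floor.
- nugget9: silvery cast solder nugget, 65 g: 26 mm across its round 8 mm high waist, 22 mm high, flat 16 mm faces top and bottom, conical flanks; origin at its centre, z its axis. Starts perched between neighbours, flat top 33 to 38 mm above the crucible floor; pressed, it wedges them apart (4 to 15 N on the foot, in stops and starts; press again if it jams) until it reaches the floor.
There are look-alikes about, which are no part of the job. What is shaped like the tamper but yellow is not meant.

How it is judged:
On the way:
1. with all nine nuggets level, the tamper's foot presses them in the pot with more than 7 N for 0.3 s (z of nugget1 in the frame of pot_floor between 0.005 and 0.0155 m and horizontal distance between each of nugget1, nugget2, nugget3, nugget4, nugget5, nugget6, nugget7, nugget8, nugget9 and pot_floor below 0.062 m and z of nugget2 in the frame of pot_floor between 0.005 and 0.0155 m and z of nugget3 in the frame of pot_floor between 0.005 and 0.0155 m and z of nugget4 in the frame of pot_floor between 0.005 and 0.0155 m and z of nugget5 in the frame of pot_floor between 0.005 and 0.0155 m and z of nugget6 in the frame of pot_floor between 0.005 and 0.0155 m and z of nugget7 in the frame of pot_floor between 0.005 and 0.0155 m and z of nugget8 in the frame of pot_floor between 0.005 and 0.0155 m and z of nugget9 in the frame of pot_floor between 0.005 and 0.0155 m and contact force between tamper_foot and anything else above 7 N and z of tamper_foot in the frame of pot_floor between 0.018 and 0.032 m and horizontal distance between tamper_foot and pot_floor below 0.04 m), for 0.3 s.
At the end, for the whole second after the job is handed in: all nine nuggets lie in one layer in the crucible (each centre 5 to 15.5 mm above its floor), and the tamper stands upright (within 0.06 rad), released and still, on the floor of its seat in the tray, within 12 mm of the seat's centre (z of nugget1 in the frame of pot_floor between 0.005 and 0.0155 m and horizontal distance between each of nugget1, nugget2, nugget3, nugget4, nugget5, nugget6, nugget7, nugget8, nugget9 and pot_floor below 0.062 m and z of nugget2 in the frame of pot_floor between 0.005 and 0.0155 m and z of nugget3 in the frame of pot_floor between 0.005 and 0.0155 m and z of nugget4 in the frame of pot_floor between 0.005 and 0.0155 m and z of nugget5 in the frame of pot_floor between 0.005 and 0.0155 m and z of nugget6 in the frame of pot_floor between 0.005 and 0.0155 m and z of nugget7 in the frame of pot_floor between 0.005 and 0.0155 m and z of nugget8 in the frame of pot_floor between 0.005 and 0.0155 m and z of nugget9 in the frame of pot_floor between 0.005 and 0.0155 m and horizontal distance between tamper and tray_seat below 0.012 m and z of tamper in the frame of tray_seat below 0.003 m and angle between tamper's own z axis and vertical below 0.06 rad and linear speed of tamper below 0.02 m/s); the robot touches nothing.
It fails at once if at the pot, the tamper's foot is loaded with more than 25 N (against nuggets, crucible or rim) (contact force between tamper_foot and anything else above 25 N and horizontal distance between tamper_foot and pot_floor below 0.12 m).
It fails at once if the tamper is dropped into its seat (moves faster than 0.45 m/s within 30 mm of the seat's floor) (linear speed of tamper above 0.45 m/s and z of tamper in the frame of tray_seat below 0.03 m and horizontal distance between tamper and tray_seat below 0.05 m).
It fails at once if the gripper's fingers push a nugget (contact force between the fingers and nugget1 above 0.5 N or contact force between the fingers and nugget2 above 0.5 N or contact force between the fingers and nugget3 above 0.5 N or contact force between the fingers and nugget4 above 0.5 N or contact force between the fingers and nugget5 above 0.5 N or contact force between the fingers and nugget6 above 0.5 N or contact force between the fingers and nugget7 above 0.5 N or contact force between the fingers and nugget8 above 0.5 N or contact force between the fingers and nugget9 above 0.5 N).
It fails at once if the skimmer, lid, tape or dispenser is moved by more than 20 mm (distance of any of skimmer, pot_lid, tape, dispenser from where it was at the start of the episode above 0.02 m).
It also fails if it takes over 72 s, if anything falls off the work surface, if the arm or the gripper's body presses on something with over 40 N, if the wrist force passes 120 N, or if a joint passes its speed limit or range.

### The arm

A 7-joint arm with a two-finger parallel gripper is mounted at the origin on the work surface. World frame = base frame: x ahead of the robot, y to its left, z up, the work surface at z = 0. Lengths are in m, angles in rad, forces in N, time in s.
With the tool pointing down it reaches from about 0.35 to 0.9 m from the base axis. Payload 7.2 kg.
Tool frame: the origin (TCP) lies midway between the tips of the shut fingers; the grasp point (between the pads) lies 19 mm behind it; z points along the fingers, y is the direction in which the jaws open and shut (so a half turn about z gives the same grasp; the last joint's range is limited). The gripper opens to 88 mm and grips with 3 to 60 N. Pads are 20 mm wide; open, the fingers measure 115 mm over their backs; the gripper's body (75 mm by 178 mm) begins 61 mm behind the grasp point.
Start: joints at [-1.308, 0.411, -0.013, 1.596, 0.006, 1.134, -0.082], TCP at [0.203, 0.591, 0.223] pointing down, gripper open.
Joint ranges: [-2.95, 2.95], [-0.29, 1.99], [-1.47, 1.44], [0.14, 2.54], [-1.03, 4.17], [0.13, 1.85], [-2.86, 2.86]. Speed limits (rad/s): [2.39, 2.39, 3.01, 3.01, 3.14, 3.14, 3.14].

### API

Orientations are given as a unit quaternion [x, y, z, w].
In Python, from workcell import robot gives the robot as it stands.
- The arm moves only by the tool jog_arm, never from a script. Its arguments are lists of equal length, an entry for each row: "linear": the shift along the tool's x, y, z in m, a list of three; "twist": the turn about the tool's z in degrees; "gripper": the opening, from -1 (shut) to 1 (fully open), so that 0 is half open. A call has 1 to 20 rows; each row shifts and turns the commanded pose from where the row before left it, along the tool's axes as they then stand; what a row does not reach is not made up. A row lasts 1/10 s, in which the tool goes at most 50 mm and 8.59 degrees, less where a joint would pass 70% of its speed; a pose out of reach is approached as far as the arm can. A call is refused whole if a number of a shift passes 0.05 or a number of a turn 8.59, either way. A call with a gripper value outside its range is refused whole. The fingers move at their own pace and stop on an object; the grip force is fixed at half the most. Time passes only in rows, so rows that do not move let the fingers close. It gives the time, the measured TCP pose, the force and the opening at its end, in the units of the state.
- robot.state(): the state, without advancing time (a new reading comes with each control period).
- robot.capture(name): name is "scene" or "top" or "wrist"; returns (picture, depth): 480x640x3 uint8, red, green, blue; 480x640 float32, m along the optical axis (not along the pixel's ray), 0 where there is no reading.
- robot.calibration(name): a dict with "vertical_fov" (degrees; the focal length in pixels is half the picture's height over the tangent of half this angle, whatever the lens; pixels are square), "cx", "cy" (the principal point, pixels), "rvec" (rotation vector, rad) and "tvec" (3), from world to camera coordinates, as OpenCV has them; the wrist camera has in their place "T_tool_cam" (4x4, takes a point from camera to tool coordinates, whose origin is the TCP and whose axes are the flange's). Camera axes: x right, y down, z forward; pixel columns grow to the right and rows downward; lengths in m; the calibration is good to about 2 mm. A picture is of the moment at which its call begins: read the wrist's pose just before it. calibration takes no time and is no camera call.
- robot.close_job(): hands the job in, once; it reports no verdict.
The state is a dict: "t": time; "joints": joint angles; "qd": joint speeds; "joint_torque": joint torques, N m; "position": TCP position; "eef_rot": TCP orientation; "ft_force": force on the tool from outside, world axes, zero at the start; "moment": the same for the moment, N m; "gripper_width": opening from 0.0 (shut) to 1.0 (fully open).
Only numpy, scipy, OpenCV 4.12 (cv2) and the standard library are available. Lean on these libraries where they do the work, as an engineer would, in place of code of your own. Each camera call takes 0.05 s, during which the arm holds its last target.

## Working session

There is one attempt and no reset: what is moved stays moved. The work goes in short steps, Python scripts to look and compute and a tool call to move; the robot and the scene stay as the last step left them, time stands still between calls to the robot, and variables do not carry over. Pictures are saved under pics/ and viewed, and the job is handed in when it is done.

Besides the shell and the picture viewer there is one more tool, called as name(argument=value, ...), one argument or row to a line, values as JSON. jog_arm: Moves the arm, as the interface text tells. Its arguments: {"type":"object","properties":{"linear":{"type":"array"},"twist":{"type":"array"},"gripper":{"type":"array"}},"required":["linear","twist","gripper"]}

```bash
mkdir -p pics; ls; cat > h.py <<'E'
import numpy as np, cv2
from scipy.spatial.transform import Rotation as R
from workcell import robot
def cam(n):
    c=robot.calibration(n); f=240/np.tan(np.radians(c["vertical_fov"])/2)
    return c,f
def T_wc(n,st=None):
    c,f=cam(n)
    if "T_tool_cam" in c:
        T=np.eye(4); T[:3,:3]=R.from_quat(st["eef_rot"]).as_matrix(); T[:3,3]=st["position"]
        return T@np.array(c["T_tool_cam"])
    T=np.eye(4); r=cv2.Rodrigues(np.array(c["rvec"],float))[0]; T[:3,:3]=r.T; T[:3,3]=-r.T@np.array(c["tvec"],float).ravel(); return T
def cloud(n,d,T):
    c,f=cam(n); v,u=np.mgrid[0:480,0:640]
    p=np.stack([(u-c["cx"])/f*d,(v-c["cy"])/f*d,d],-1)
    return p@T[:3,:3].T+T[:3,3]
def snap(n,tag):
    st=robot.state(); p,d=robot.capture(n); T=T_wc(n,st)
    cv2.imwrite(f"pics/{tag}.png",p[:,:,::-1]); w=cloud(n,d,T); np.savez(f"{tag}.npz",p=p,d=d,w=w,T=T); return p,d,w,T
E
python3 - <<'E'
from h import *
print(robot.state())
for n in("top","scene","wrist"):
    snap(n,n+"0"); print(n,robot.calibration(n))
E
```

```text
pics
{'t': 0.0, 'joints': array([-1.30816604,  0.41189003, -0.01270897,  1.59702226,  0.0055895 ,
        1.13430639, -0.08223827]), 'qd': array([ 0.00107473,  0.00044812,  0.00230716, -0.00130735,  0.0008934 ,
        0.00214757, -0.00033468]), 'joint_torque': array([ 3.60537354e-05, -5.87944543e+01,  6.41826298e-01, -2.91073072e+01,
       -5.37449168e-02,  1.84462307e-02,  1.59383908e-04]), 'position': array([0.20289355, 0.59062224, 0.22182417]), 'eef_rot': array([ 1.64672119e-01,  9.86348042e-01, -7.91329999e-04, -7.91052406e-05]), 'ft_force': array([ 0.95126165, -0.23551887, -0.24341184]), 'moment': array([-0.00082877, -0.0104022 , -0.02464498]), 'gripper_width': 1.0011085352733233}
top {'vertical_fov': 49.949340194041255, 'cx': 324.7925688008889, 'cy': 241.45375550628373, 'rvec': array([ 2.11191986, -2.15379847,  0.18481042]), 'tvec': array([-0.00202176,  0.60004202,  1.22862411])}
scene {'vertical_fov': 43.74233071113018, 'cx': 322.28436620309594, 'cy': 236.43688109642812, 'rvec': array([ 1.46837617,  2.28019702, -0.73924748]), 'tvec': array([ 0.23175139, -0.35949386,  2.08488972])}
wrist {'vertical_fov': 58.63092946418505, 'cx': 320.54878619838865, 'cy': 240.63589493133074, 'T_tool_cam': array([[ 7.92201206e-05, -9.61181258e-01, -2.75917711e-01,
         7.59578362e-02],
       [ 9.99997776e-01,  6.57605003e-04, -2.00370487e-03,
        -7.20131631e-04],
       [ 2.10736843e-03, -2.75916938e-01,  9.61179173e-01,
        -1.63034135e-01],
       [ 0.00000000e+00,  0.00000000e+00,  0.00000000e+00,
         1.00000000e+00]])}
```

View pics/top0.png

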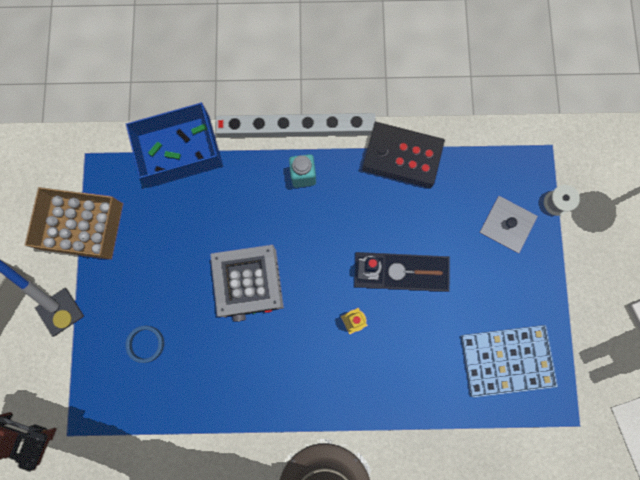

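View pics/scene0.png

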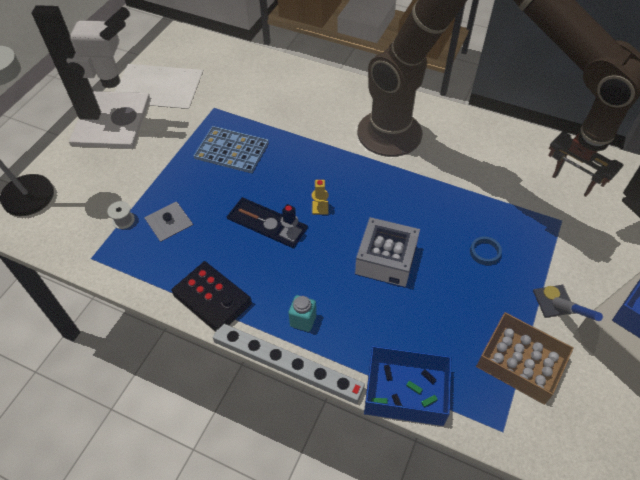

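View pics/wrist0.png

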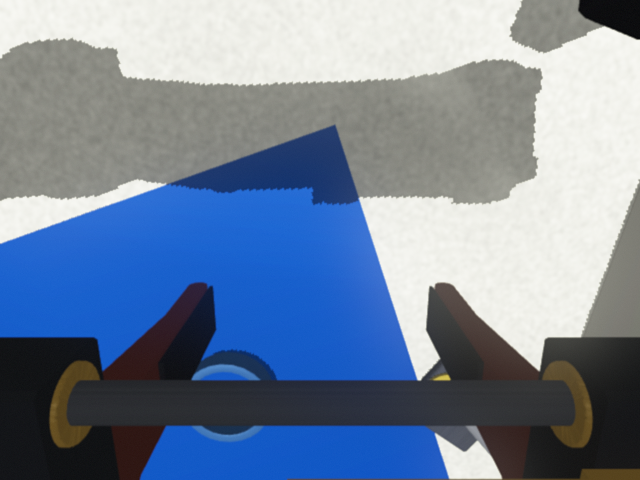

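```bash
python3 - <<'E'
from h import *
z=np.load("top0.npz"); p=z["p"];w=z["w"]
a=cv2.resize(p[235:325,200:290],(540,540),interpolation=cv2.INTER_CUBIC)
b=cv2.resize(p[245:300,345:455],None,fx=5,fy=5,interpolation=cv2.INTER_CUBIC)
cv2.imwrite("pics/c1.png",a[:,:,::-1]);cv2.imwrite("pics/c2.png",b[:,:,::-1])
# pot: points with height 0.085..0.095 in region
def rect(m,name):
    q=w[m][:,:2].astype(np.float32); r=cv2.minAreaRect(q); print(name,len(q),r, np.median(w[m][:,2]))
V,U=np.mgrid[0:480,0:640]
reg=(U>200)&(U<295)&(V>235)&(V<325)
rect(reg&(w[...,2]>.08)&(w[...,2]<.1),"pot")
reg=(U>345)&(U<455)&(V>245)&(V<300)
print(np.round(w[272,350:455:5],3)[:, :])
rect(reg&(w[...,2]>.1),"tamptop")
col=np.median(w[300:310,300:340].reshape(-1,3),0);print(col)
rect(reg&(p.sum(-1)<120)&(w[...,2]<.03),"tray")
print("col",np.round(w[240:325:3,247],3))
E
```

```text
pot 2701 ((0.5051587224006653, 0.17889168858528137), (0.15094201266765594, 0.15089356899261475), 7.209285736083984) 0.08946054420961702
[[ 0.528 -0.077 -0.   ]
 [ 0.527 -0.089  0.01 ]
 [ 0.527 -0.102  0.01 ]
 [ 0.519 -0.109  0.073]
 [ 0.52  -0.122  0.069]
 [ 0.519 -0.133  0.075]
 [ 0.526 -0.153  0.008]
 [ 0.526 -0.166  0.005]
 [ 0.526 -0.179  0.004]
 [ 0.526 -0.192  0.004]
 [ 0.525 -0.204  0.008]
 [ 0.525 -0.217  0.006]
 [ 0.524 -0.228  0.013]
 [ 0.524 -0.241  0.012]
 [ 0.523 -0.253  0.017]
 [ 0.523 -0.266  0.012]
 [ 0.523 -0.279  0.015]
 [ 0.523 -0.293  0.009]
 [ 0.523 -0.305  0.009]
 [ 0.523 -0.32   0.001]
 [ 0.523 -0.332  0.002]]
tamptop 215 ((0.46062546968460083, -0.07792265713214874), (0.03619123995304108, 0.20542040467262268), 58.803611755371094) 0.12657683120705276
[4.47095139e-01 2.59702452e-03 1.10236615e-04]
tray 49 ((0.5254676342010498, -0.20436523854732513), (0.07244481891393661, 0.23053519427776337), 1.9674097299575806) 0.004961919327821418
col [[ 0.617  0.188 -0.004]
 [ 0.608  0.187  0.001]
 [ 0.6    0.186  0.007]
 [ 0.579  0.174  0.089]
 [ 0.571  0.174  0.088]
 [ 0.564  0.173  0.091]
 [ 0.557  0.174  0.088]
 [ 0.55   0.174  0.085]
 [ 0.549  0.181  0.04 ]
 [ 0.541  0.18   0.044]
 [ 0.531  0.177  0.061]
 [ 0.523  0.177  0.066]
 [ 0.516  0.177  0.064]
 [ 0.507  0.174  0.081]
 [ 0.5    0.175  0.079]
 [ 0.493  0.176  0.073]
 [ 0.487  0.177  0.063]
 [ 0.48   0.176  0.067]
 [ 0.473  0.177  0.063]
 [ 0.467  0.179  0.045]
 [ 0.457  0.173  0.089]
 [ 0.45   0.173  0.088]
 [ 0.442  0.172  0.094]
 [ 0.435  0.172  0.094]
 [ 0.429  0.176  0.066]
 [ 0.424  0.186 -0.002]
 [ 0.417  0.186 -0.002]
 [ 0.409  0.186  0.001]
 [ 0.402  0.187 -0.005]]
```

View pics/c1.png

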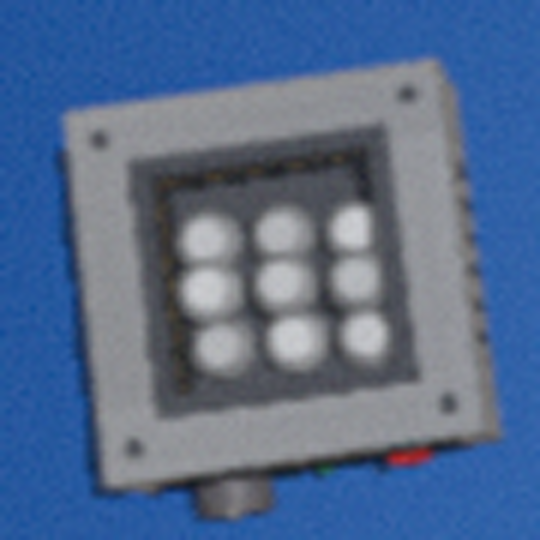

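View pics/c2.png

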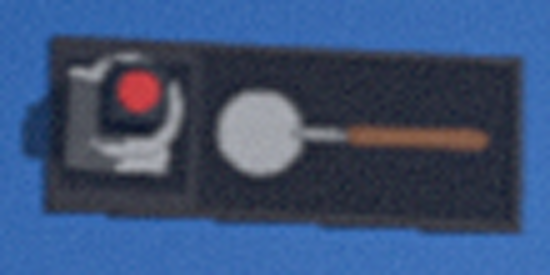

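```bash
cat >> h.py <<'E'
def go(x,y,z,yaw=None):
    """delta in tool axes to world target; yaw = world yaw(deg) of tool x axis"""
    st=robot.state(); M=R.from_quat(st["eef_rot"]).as_matrix(); d=M.T@(np.array([x,y,z])-st["position"])
    print("pos",np.round(st["position"],4),"toolx yaw",round(np.degrees(np.arctan2(M[1,0],M[0,0])),2),"tilt z",np.round(M[:,2],4),"delta tool",np.round(d,4),"F",np.round(st["ft_force"],2))
def px(n,u,v,zw,T=None):
    c,f=cam(n); T=T_wc(n) if T is None else T
    r=T[:3,:3]@np.array([(u-c["cx"])/f,(v-c["cy"])/f,1]); return T[:3,3]+r*(zw-T[2,3])/r[2]
E
python3 - <<'E'
from h import *
print("cap",px("top",372.6,263,.125))
# pot corners in crop/6
for u,v in [(65,112),(438,62),(497,440),(105,490)]: print(np.round(px("top",200+u/6,235+v/6,.09),4))
for u,v in [(50,38),(522,58),(520,232),(45,210)]: print(np.round(px("top",345+u/5,245+v/5,.012),4))
go(.45,-.12,.3)
E
```

```text
cap [ 0.53423418 -0.12355276  0.125     ]
[0.5689 0.2602 0.09  ]
[0.5862 0.1111 0.09  ]
[0.4353 0.0883 0.09  ]
[0.4189 0.2418 0.09  ]
[ 0.5763 -0.0905  0.012 ]
[ 0.5613 -0.3307  0.012 ]
[ 0.4729 -0.3244  0.012 ]
[ 0.4886 -0.0853  0.012 ]
pos [0.2029 0.5908 0.222 ] toolx yaw 161.05 tilt z [-3.0e-04 -1.2e-03 -1.0e+00] delta tool [-0.4645 -0.5921 -0.0772] F [ 0.34 -0.57  0.77]
```

jog_arm(
  linear=[
    [-0.033,-0.035,-0.01],
    [-0.033,-0.035,-0.01],
    [-0.033,-0.035,-0.01],
    [-0.033,-0.035,-0.01],
    [-0.033,-0.035,-0.01],
    [-0.033,-0.035,-0.01],
    [-0.033,-0.035,-0.01],
    [-0.033,-0.035,-0.008],
    [-0.033,-0.035,0],
    [-0.033,-0.035,0],
    [-0.033,-0.035,0],
    [-0.033,-0.035,0],
    [-0.033,-0.035,0],
    [-0.033,-0.035,0],
    [-0.033,-0.035,0],
    [-0.033,-0.035,0],
    [0,0,0],
    [0,0,0],
    [0,0,0],
  ],
  twist=[0,0,0,0,0,0,0,0,0,0,0,0,0,0,0,0,-7.5,-7.5,0],
  gripper=[1,1,1,1,1,1,1,1,1,1,1,1,1,1,1,1,1,1,1],
)

```text
t: 2.05
position: [0.5203, -0.1104, 0.3003]
eef_rot: [0.034, 0.999, -0.0, -0.0]
ft_force: [-0.8, 1.8, 0.1]
gripper_width: 1.0
```

```bash
python3 - <<'E'
from h import *
go(.53,-.124,.3); print(robot.state()["joints"])
snap("wrist","w1")
E
```

```text
pos [ 0.5203 -0.1104  0.3003] toolx yaw 176.11 tilt z [-8.e-04 -0.e+00 -1.e+00] delta tool [-0.0106 -0.0129  0.0003] F [-0.77  1.84  0.07]
[-0.36468369  0.2007775   0.57776898  1.74089131 -0.11545355  1.23466786
  1.74499077]
```

View pics/w1.png

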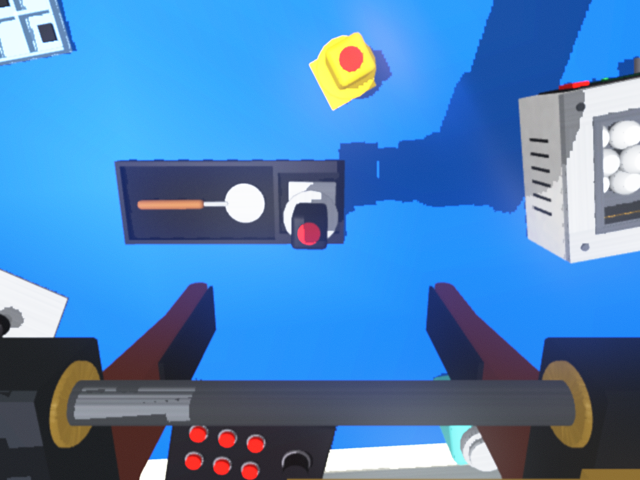

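```bash
python3 - <<'E'
from h import *
z=np.load("w1.npz"); p=z["p"];w=z["w"]
a=cv2.resize(p[150:260,265:355],None,fx=5,fy=5,interpolation=cv2.INTER_CUBIC)
b=cv2.resize(p[70:280,510:640],None,fx=2.8,fy=2.8,interpolation=cv2.INTER_CUBIC)
cv2.imwrite("pics/c3.png",a[:,:,::-1]);cv2.imwrite("pics/c4.png",b[:,:,::-1])
V,U=np.mgrid[0:480,0:640]
reg=(U>285)&(U<335)&(V>195)&(V<255)
m=reg&(w[...,2]>.117)&(w[...,2]<.2)
q=w[m];print(len(q),cv2.minAreaRect(q[:,:2].astype(np.float32)),np.percentile(q[:,2],[5,50,95]))
m=reg&(w[...,2]>.12)&(p[...,0]<100); q=w[m]; print(len(q),cv2.minAreaRect(q[:,:2].astype(np.float32)),np.percentile(q[:,2],[5,50,95]))
m=reg&(p[...,0]>130)&(p[...,1]<70); q=w[m]; print("cap",len(q),q.min(0),q.max(0))
E
```

```text
1331 ((0.5324738621711731, -0.12204448878765106), (0.029596872627735138, 0.03061669133603573), 84.9056396484375) [0.12320267 0.12802774 0.1307877 ]
835 ((0.49559667706489563, -0.11754453927278519), (0.029186103492975235, 0.10434623062610626), 83.0297622680664) [0.12409962 0.12750431 0.12906738]
cap 289 [ 0.44448334 -0.12637994  0.12720747] [ 0.54070648 -0.10569836  0.46336139]
```

View pics/c3.png

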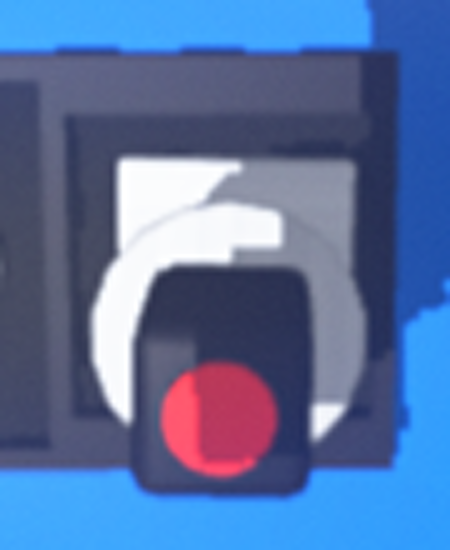

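View pics/c4.png

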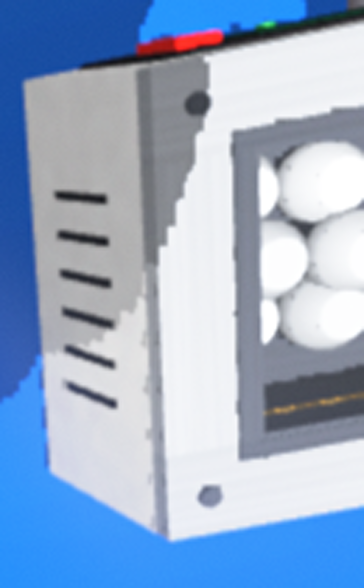

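jog_arm(
  linear=[
    [-0.0065,-0.0054,0.03],
    [-0.0065,-0.0054,0.03],
    [0,0,0.035],
    [0,0,0.035],
    [0,0,0.03],
    [0,0,0.025],
    [0,0,0.02],
    [0,0,0.0123],
    [0,0,0],
    [0,0,0],
  ],
  twist=[0,0,1.2,0,0,0,0,0,0,0],
  gripper=[1,1,1,1,1,1,1,1,1,1],
)

```text
t: 3.1
position: [0.5331, -0.1217, 0.0839]
eef_rot: [0.045, 0.999, -0.0, 0.0]
ft_force: [-0.6, 0.1, -0.5]
gripper_width: 0.997
```

```bash
python3 - <<'E'
from h import *
go(.5325,-.122,.083); print(robot.state()["joints"])
snap("wrist","w2")
E
```

```text
pos [ 0.5331 -0.1217  0.0839] toolx yaw 174.79 tilt z [ 6.e-04 -1.e-04 -1.e+00] delta tool [ 0.0006 -0.0004  0.0009] F [-0.57  0.07 -0.53]
[-0.24340405  0.47773921  0.49738739  1.95105278 -0.31457261  0.78804121
  1.91112646]
```

View pics/w2.png

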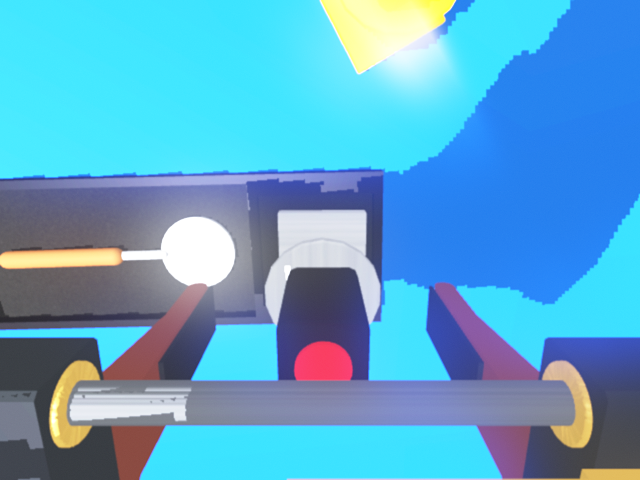

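jog_arm(
  linear=[
    [0,0,0],
    [0,0,0],
    [0,0,0],
    [0,0,0],
    [0,0,0],
    [0,0,0],
    [0,0,0],
    [0,0,0],
  ],
  twist=[0,0,0,0,0,0,0,0],
  gripper=[-1,-1,-1,-1,-1,-1,-1,-1],
)

```text
t: 3.95
position: [0.5326, -0.1216, 0.0832]
eef_rot: [0.045, 0.999, 0.0, -0.0]
ft_force: [0.6, -0.5, -0.9]
gripper_width: 0.342
```

jog_arm(
  linear=[
    [0,0,-0.01],
    [0,0,-0.02],
    [0,0,-0.03],
    [0,0,0],
    [0,0,0],
  ],
  twist=[0,0,0,0,0],
  gripper=[-1,-1,-1,-1,-1],
)

```text
t: 4.45
position: [0.5328, -0.1215, 0.1437]
eef_rot: [0.045, 0.999, 0.0, 0.001]
ft_force: [0.0, 0.7, -3.0]
gripper_width: 0.338
```

```bash
python3 - <<'E'
from h import *
go(.5,.1,.3); print(robot.state()["moment"])
snap("wrist","w3")
E
```

```text
pos [ 0.5328 -0.1215  0.1437] toolx yaw 174.86 tilt z [ 1.1e-03  3.0e-04 -1.0e+00] delta tool [ 0.0524  0.2177 -0.1563] F [ 0.01  0.7  -3.02]
[ 0.01558233  0.01380869 -0.01531529]
```

View pics/w3.png

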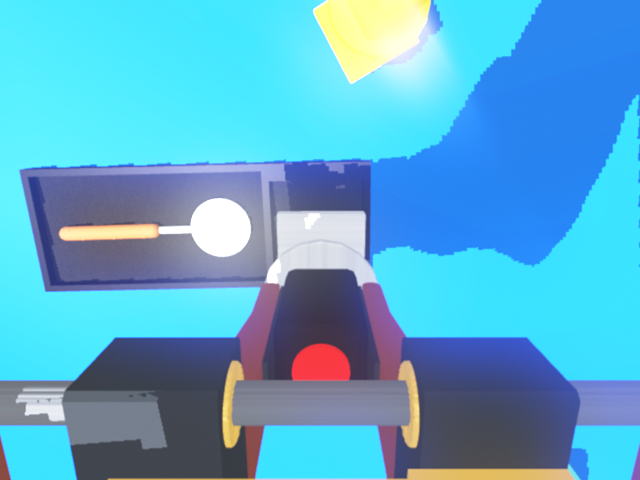

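jog_arm(
  linear=[
    [0,0,-0.03],
    [-0.004,0.02,-0.03],
    [-0.004,0.035,-0.025],
    [-0.004,0.035,-0.02],
    [-0.004,0.035,-0.02],
    [-0.004,0.035,-0.01],
    [-0.004,0.035,-0.01],
    [-0.005,0.035,-0.01],
    [-0.005,0.035,0],
    [-0.005,0.025,0],
    [-0.005,0.013,0],
    [0,0,0],
    [0,0,0],
    [0,0,0],
    [0,0,0],
  ],
  twist=[0,0,0,0,0,0,0,0,0,0,0,-6,-6,0,0],
  gripper=[-1,-1,-1,-1,-1,-1,-1,-1,-1,-1,-1,-1,-1,-1,-1],
)

```text
t: 6.0
position: [0.6037, 0.1751, 0.2976]
eef_rot: [-0.058, 0.998, -0.0, -0.001]
ft_force: [0.4, -0.5, -2.0]
gripper_width: 0.34
```

```bash
python3 - <<'E'
from h import *
go(.5,.178,.3); print(robot.state()["joints"])
snap("wrist","w4")
E
```

```text
pos [0.6037 0.1751 0.2976] toolx yaw -173.4 tilt z [-1.1e-03 -6.0e-04 -1.0e+00] delta tool [ 0.1027  0.0148 -0.0022] F [ 0.38 -0.47 -1.96]
[-0.67160294  0.38302625  0.43952064  1.50514992 -0.16583174  1.29168186
  1.47193095]
```

View pics/w4.png

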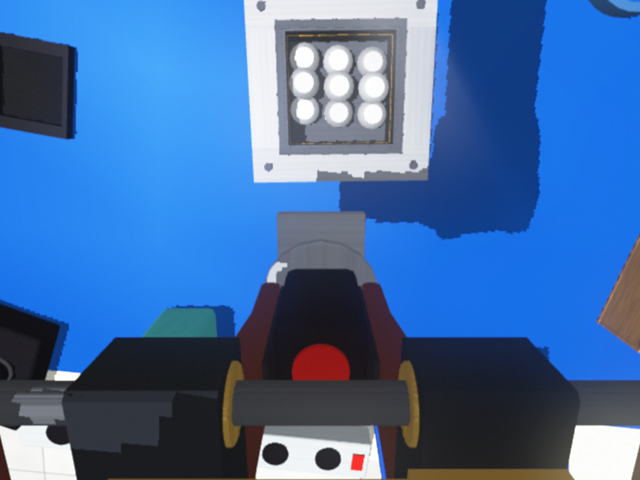

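```bash
python3 - <<'E'
from h import *
z=np.load("w4.npz"); p=z["p"];w=z["w"];T=z["T"]
a=cv2.resize(p[0:170,265:420],None,fx=4,fy=3.5,interpolation=cv2.INTER_CUBIC)
a=cv2.resize(p[0:150,245:440],None,fx=4,fy=4,interpolation=cv2.INTER_CUBIC)
cv2.imwrite("pics/c5.png",a[:,:,::-1])
V,U=np.mgrid[0:480,0:640]
reg=(U>240)&(U<445)&(V<190)
m=(reg&(w[...,2]>.083)&(w[...,2]<.097)).astype(np.uint8)
q=w[m>0]; print(len(q),np.median(q[:,2]))
# inner hole contour
cs,h=cv2.findContours(m,cv2.RETR_CCOMP,cv2.CHAIN_APPROX_NONE)
for c,hh in zip(cs,h[0]):
    if len(c)>150:
        pts=np.array([px("wrist",u,v,.09,T)[:2] for u,v in c[:,0]],np.float32); print(hh[3],cv2.minAreaRect(pts))
m2=reg&(U>285)&(U<400)&(V>30)&(V<145)
g=w.copy(); 
hm=np.where(m2,w[...,2]-.042,0)
im=np.clip(hm/.045*255,0,255).astype(np.uint8)
cv2.imwrite("pics/h5.png",cv2.resize(im[20:150,270:410],None,fx=4,fy=4,interpolation=cv2.INTER_NEAREST))
for (u,v) in [(304,56),(337,58),(371,60),(304,83),(339,85),(373,86),(305,110),(340,113),(372,114)]:
    q=w[v-4:v+5,u-4:u+5].reshape(-1,3); print((u,v),np.round(np.median(q,0),4), np.round(np.median(q[:,2])-.042,4))
E
```

```text
21372 0.09112913332456951
-1 ((0.5074224472045898, 0.17881199717521667), (0.14144223928451538, 0.1503193974494934), 7.327000141143799)
0 ((0.5034183263778687, 0.17805694043636322), (0.08899573981761932, 0.08815048635005951), 7.270320415496826)
(304, 56) [0.4786 0.1449 0.0648] 0.0228
(337, 58) [0.4767 0.1731 0.065 ] 0.023
(371, 60) [0.4751 0.2023 0.0647] 0.0227
(304, 83) [0.5011 0.1477 0.0796] 0.0376
(339, 85) [0.4993 0.177  0.0792] 0.0372
(373, 86) [0.4968 0.2057 0.0789] 0.0369
(305, 110) [0.5224 0.1503 0.065 ] 0.023
(340, 113) [0.5213 0.1815 0.065 ] 0.023
(372, 114) [0.519  0.2099 0.0649] 0.0229
```

View pics/c5.png

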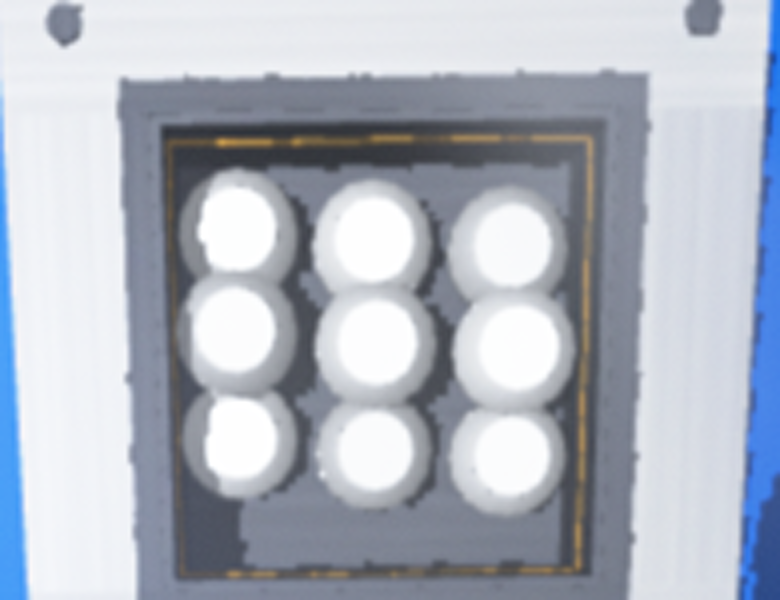

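View pics/h5.png

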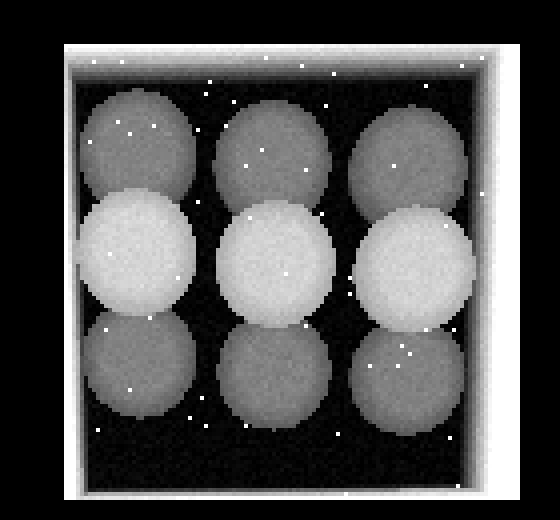

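jog_arm(
  linear=[
    [0.02,0.006,0],
    [0.03,0.008,0],
    [0.03,0.008,0.02],
    [0.022,0.0059,0.03],
    [0,0,0.03],
    [0,0,0.02],
    [0,0,0.0126],
    [0,0,0],
    [0,0,0],
  ],
  twist=[0,0,0,0,0,0,-0.7,0,0],
  gripper=[-1,-1,-1,-1,-1,-1,-1,-1,-1],
)

```text
t: 6.95
position: [0.4998, 0.1916, 0.1863]
eef_rot: [-0.065, 0.998, 0.0, 0.0]
ft_force: [-0.6, 0.0, -1.9]
gripper_width: 0.338
```

```bash
python3 - <<'E'
from h import *
go(.4992,.1911,.185); print(robot.state()["moment"])
snap("wrist","w5");snap("scene","s5")
p=np.load("s5.npz")["p"]; cv2.imwrite("pics/s5c.png",cv2.resize(p[160:300,330:450],None,fx=4,fy=4,interpolation=cv2.INTER_CUBIC)[:,:,::-1])
E
```

```text
pos [0.4998 0.1916 0.1863] toolx yaw -172.52 tilt z [ 6.e-04  1.e-04 -1.e+00] delta tool [ 0.0006 -0.0004  0.0013] F [-0.55  0.03 -1.93]
[ 0.01884207  0.02412464 -0.06150481]
```

View pics/w5.png

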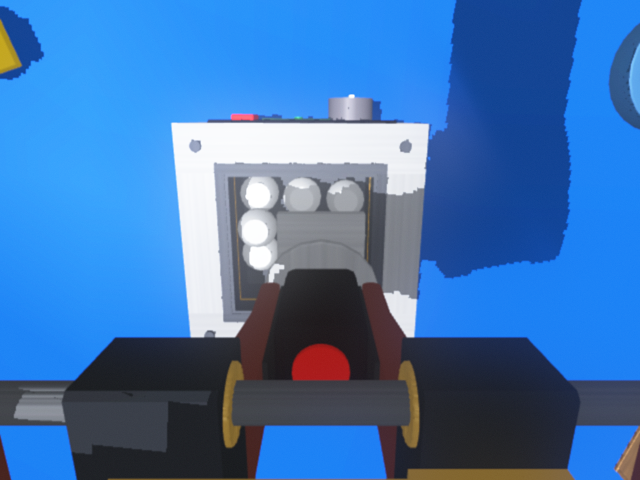

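View pics/s5c.png

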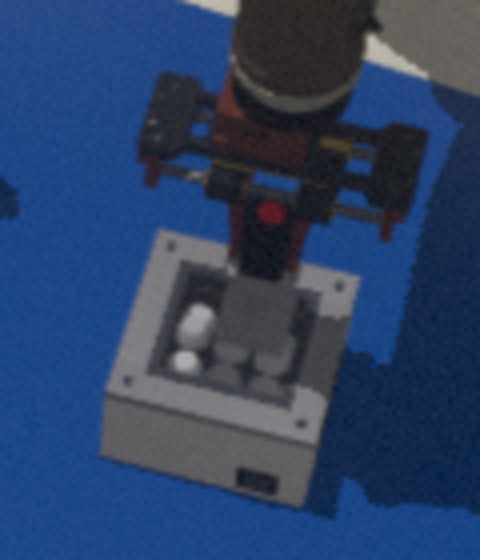

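jog_arm(
  linear=[
    [0,0,0.008],
    [0,0,0.008],
    [0,0,0.005],
    [0,0,0],
  ],
  twist=[0,0,0,0],
  gripper=[-1,-1,-1,-1],
)

```text
t: 7.45
position: [0.4985, 0.1914, 0.1637]
eef_rot: [-0.066, 0.998, -0.0, -0.001]
ft_force: [0.4, 0.3, -3.0]
gripper_width: 0.338
```

jog_arm(
  linear=[
    [0,0,0.001],
    [0,0,0],
  ],
  twist=[0,0],
  gripper=[-1,-1],
)

```text
t: 7.65
position: [0.4993, 0.1917, 0.1638]
eef_rot: [-0.066, 0.998, 0.0, 0.0]
ft_force: [0.1, 0.5, -3.9]
gripper_width: 0.337
```

jog_arm(
  linear=[
    [0,0,0.001],
    [0,0,0],
  ],
  twist=[0,0],
  gripper=[-1,-1],
)

```text
t: 7.85
position: [0.4992, 0.1917, 0.1628]
eef_rot: [-0.066, 0.998, 0.0, 0.0]
ft_force: [-0.3, -0.4, -2.8]
gripper_width: 0.34
```

jog_arm(
  linear=[
    [0,0,0.001],
    [0,0,0.001],
    [0,0,0],
  ],
  twist=[0,0,0],
  gripper=[-1,-1,-1],
)

```text
t: 8.15
position: [0.4991, 0.1916, 0.1606]
eef_rot: [-0.066, 0.998, -0.0, -0.0]
ft_force: [-0.0, -0.8, -3.0]
gripper_width: 0.34
```

jog_arm(
  linear=[
    [0,0,0.001],
    [0,0,0],
  ],
  twist=[0,0],
  gripper=[-1,-1],
)

```text
t: 8.35
position: [0.4991, 0.1917, 0.1596]
eef_rot: [-0.066, 0.998, -0.0, -0.0]
ft_force: [-1.2, -0.2, -2.9]
gripper_width: 0.34
```

jog_arm(
  linear=[
    [0,0,0.001],
    [0,0,0],
  ],
  twist=[0,0],
  gripper=[-1,-1],
)

```text
t: 8.55
position: [0.4991, 0.1917, 0.1586]
eef_rot: [-0.066, 0.998, -0.0, -0.0]
ft_force: [-0.2, -0.5, -3.3]
gripper_width: 0.342
```

jog_arm(
  linear=[
    [0,0,0.0005],
    [0,0,0],
  ],
  twist=[0,0],
  gripper=[-1,-1],
)

```text
t: 8.75
position: [0.4991, 0.1917, 0.1582]
eef_rot: [-0.066, 0.998, 0.0, -0.0]
ft_force: [-0.1, -0.2, -3.9]
gripper_width: 0.338
```

jog_arm(
  linear=[
    [0,0,0.0005],
    [0,0,0],
  ],
  twist=[0,0],
  gripper=[-1,-1],
)

```text
t: 8.95
position: [0.4991, 0.1917, 0.1577]
eef_rot: [-0.066, 0.998, 0.0, -0.0]
ft_force: [-0.4, -0.1, -2.5]
gripper_width: 0.339
```

jog_arm(
  linear=[
    [0,0,0.0005],
    [0,0,0],
  ],
  twist=[0,0],
  gripper=[-1,-1],
)

```text
t: 9.15
position: [0.4992, 0.1917, 0.1572]
eef_rot: [-0.066, 0.998, 0.0, 0.0]
ft_force: [0.4, 0.1, -2.6]
gripper_width: 0.336
```

jog_arm(
  linear=[
    [0,0,0.0005],
    [0,0,0],
  ],
  twist=[0,0],
  gripper=[-1,-1],
)

```text
t: 9.35
position: [0.4993, 0.1918, 0.157]
eef_rot: [-0.066, 0.998, 0.0, 0.0]
ft_force: [-0.8, -0.2, -0.1]
gripper_width: 0.34
```

jog_arm(
  linear=[
    [0,0,0.0005],
    [0,0,0],
  ],
  twist=[0,0],
  gripper=[-1,-1],
)

```text
t: 9.55
position: [0.4995, 0.1918, 0.1565]
eef_rot: [-0.066, 0.998, 0.0, 0.0]
ft_force: [0.1, 0.1, 0.6]
gripper_width: 0.339
```

jog_arm(
  linear=[
    [0,0,0.0005],
    [0,0,0],
  ],
  twist=[0,0],
  gripper=[-1,-1],
)

```text
t: 9.75
position: [0.4995, 0.1918, 0.156]
eef_rot: [-0.066, 0.998, 0.0, 0.0]
ft_force: [0.1, -0.0, 0.6]
gripper_width: 0.34
```

jog_arm(
  linear=[
    [0,0,0.0005],
    [0,0,0],
  ],
  twist=[0,0],
  gripper=[-1,-1],
)

```text
t: 9.95
position: [0.4992, 0.1916, 0.1552]
eef_rot: [-0.066, 0.998, -0.0, 0.0]
ft_force: [0.2, 0.8, 1.5]
gripper_width: 0.34
```

jog_arm(
  linear=[
    [0,0,0.0005],
    [0,0,0],
  ],
  twist=[0,0],
  gripper=[-1,-1],
)

```text
t: 10.15
position: [0.4992, 0.1917, 0.1547]
eef_rot: [-0.066, 0.998, -0.0, 0.0]
ft_force: [0.4, -0.1, 0.9]
gripper_width: 0.339
```

jog_arm(
  linear=[
    [0,0,0.0005],
    [0,0,0.0003],
    [0,0,0],
  ],
  twist=[0,0,0],
  gripper=[-1,-1,-1],
)

```text
t: 10.45
position: [0.4991, 0.1916, 0.1538]
eef_rot: [-0.066, 0.998, -0.0, -0.0]
ft_force: [0.3, 0.1, 0.8]
gripper_width: 0.342
```

jog_arm(
  linear=[
    [0,0,0.0005],
    [0,0,0.0003],
    [0,0,0],
  ],
  twist=[0,0,0],
  gripper=[-1,-1,-1],
)

```text
t: 10.75
position: [0.4991, 0.1917, 0.153]
eef_rot: [-0.066, 0.998, -0.0, -0.0]
ft_force: [0.2, -0.1, 0.8]
gripper_width: 0.338
```

jog_arm(
  linear=[
    [0,0,0.0005],
    [0,0,0.0003],
    [0,0,0],
  ],
  twist=[0,0,0],
  gripper=[-1,-1,-1],
)

```text
t: 11.05
position: [0.499, 0.1916, 0.1522]
eef_rot: [-0.066, 0.998, -0.0, -0.0]
ft_force: [0.3, -0.3, 1.2]
gripper_width: 0.337
```

jog_arm(
  linear=[
    [0,0,0.0005],
    [0,0,0.0005],
    [0,0,0],
  ],
  twist=[0,0,0],
  gripper=[-1,-1,-1],
)

```text
t: 11.35
position: [0.4991, 0.1917, 0.1512]
eef_rot: [-0.066, 0.998, -0.0, -0.0]
ft_force: [1.0, 0.1, -0.3]
gripper_width: 0.342
```

jog_arm(
  linear=[
    [0,0,0.0005],
    [0,0,0.0005],
    [0,0,0],
  ],
  twist=[0,0,0],
  gripper=[-1,-1,-1],
)

```text
t: 11.65
position: [0.4986, 0.1915, 0.1498]
eef_rot: [-0.066, 0.998, -0.0, -0.001]
ft_force: [-0.1, 0.2, -3.2]
gripper_width: 0.336
```

jog_arm(
  linear=[
    [0,0,0.0005],
    [0,0,0.0005],
    [0,0,0],
  ],
  twist=[0,0,0],
  gripper=[-1,-1,-1],
)

```text
t: 11.95
position: [0.499, 0.1916, 0.1492]
eef_rot: [-0.066, 0.998, -0.0, -0.0]
ft_force: [0.7, -0.1, -2.5]
gripper_width: 0.341
```

jog_arm(
  linear=[
    [0,0,0.0005],
    [0,0,0.0005],
    [0,0,0],
  ],
  twist=[0,0,0],
  gripper=[-1,-1,-1],
)

```text
t: 12.25
position: [0.4991, 0.1917, 0.1483]
eef_rot: [-0.066, 0.998, 0.0, -0.0]
ft_force: [-0.0, -0.9, -3.9]
gripper_width: 0.339
```

jog_arm(
  linear=[
    [0,0,0.0005],
    [0,0,0.0005],
    [0,0,0],
  ],
  twist=[0,0,0],
  gripper=[-1,-1,-1],
)

```text
t: 12.55
position: [0.4991, 0.1917, 0.1473]
eef_rot: [-0.066, 0.998, -0.0, -0.0]
ft_force: [-0.6, 0.9, -2.9]
gripper_width: 0.342
```

jog_arm(
  linear=[
    [0,0,0.0005],
    [0,0,0.0005],
    [0,0,0],
  ],
  twist=[0,0,0],
  gripper=[-1,-1,-1],
)

```text
t: 12.85
position: [0.4991, 0.1917, 0.1463]
eef_rot: [-0.066, 0.998, -0.0, -0.0]
ft_force: [0.0, -1.0, -2.8]
gripper_width: 0.339
```

jog_arm(
  linear=[
    [0,0,0.0005],
    [0,0,0.0003],
    [0,0,0],
  ],
  twist=[0,0,0],
  gripper=[-1,-1,-1],
)

```text
t: 13.15
position: [0.4991, 0.1917, 0.1455]
eef_rot: [-0.066, 0.998, -0.0, -0.0]
ft_force: [-0.5, 0.4, -3.3]
gripper_width: 0.343
```

jog_arm(
  linear=[
    [0,0,0.0005],
    [0,0,0.0003],
    [0,0,0],
  ],
  twist=[0,0,0],
  gripper=[-1,-1,-1],
)

```text
t: 13.45
position: [0.4991, 0.1917, 0.1447]
eef_rot: [-0.066, 0.998, 0.0, -0.0]
ft_force: [0.1, 0.5, -3.8]
gripper_width: 0.341
```

jog_arm(
  linear=[
    [0,0,0.0005],
    [0,0,0],
  ],
  twist=[0,0],
  gripper=[-1,-1],
)

```text
t: 13.65
position: [0.4991, 0.1917, 0.1442]
eef_rot: [-0.066, 0.998, -0.0, -0.0]
ft_force: [-0.1, -0.6, -1.9]
gripper_width: 0.341
```

jog_arm(
  linear=[
    [0,0,0.0005],
    [0,0,0],
  ],
  twist=[0,0],
  gripper=[-1,-1],
)

```text
t: 13.85
position: [0.4991, 0.1917, 0.1437]
eef_rot: [-0.066, 0.998, -0.0, -0.0]
ft_force: [-0.3, 0.0, -2.5]
gripper_width: 0.337
```

jog_arm(
  linear=[
    [0,0,0.0004],
    [0,0,0],
  ],
  twist=[0,0],
  gripper=[-1,-1],
)

```text
t: 14.05
position: [0.4992, 0.1917, 0.1433]
eef_rot: [-0.066, 0.998, 0.0, -0.0]
ft_force: [-0.0, -0.0, -3.1]
gripper_width: 0.34
```

jog_arm(
  linear=[
    [0,0,-0.015],
    [0,0,-0.02],
    [0.02,0,-0.025],
    [-0.03,0,-0.03],
    [-0.04,0,-0.02],
    [-0.04,0,0],
    [0,0,0],
    [0,0,0],
  ],
  twist=[0,0,0,0,0,0,0,0],
  gripper=[-1,-1,-1,-1,-1,-1,-1,-1],
)

```text
t: 14.85
position: [0.5885, 0.2031, 0.2523]
eef_rot: [-0.065, 0.998, -0.001, -0.001]
ft_force: [-0.5, -0.6, -3.5]
gripper_width: 0.344
```

```bash
cat > look.py <<'E'
from h import *
import sys
tag=sys.argv[1]
go(.503,.1775,.186); p,d,w,T=snap("wrist",tag)
cx,cy=.5034,.178; a=np.radians(7.3)
X=(w[...,0]-cx)*np.cos(a)+(w[...,1]-cy)*np.sin(a); Y=-(w[...,0]-cx)*np.sin(a)+(w[...,1]-cy)*np.cos(a)
H=w[...,2]-.043
m=(abs(X)<.047)&(abs(Y)<.047)&(H>-.005)&(H<.045)
im=np.zeros((480,480,3),np.uint8)
g=np.zeros((240,240),np.float32)
ix=((.06-X[m])*2000).astype(int); iy=((.06-Y[m])*2000).astype(int)
np.maximum.at(g,(ix,iy),H[m])
g=cv2.medianBlur(cv2.dilate(g,np.ones((3,3))),3)
im=cv2.applyColorMap(np.clip(g/.04*255,0,255).astype(np.uint8),cv2.COLORMAP_JET)
im=cv2.resize(im,None,fx=2,fy=2,interpolation=cv2.INTER_NEAREST)
V,U=np.where(m); c=p[max(V.min()-15,0):V.max()+15,U.min()-15:U.max()+15]
c=cv2.resize(c,(300,480))[:,:,::-1]
cv2.imwrite(f"pics/{tag}_n.png",np.hstack([im,c]))
print("max H pct",np.round(np.percentile(H[m],[50,90,95,99]),4))
E
python3 look.py w6
```

```text
pos [0.5885 0.2031 0.2523] toolx yaw -172.49 tilt z [-0.0015 -0.0013 -1.    ] delta tool [ 0.088  -0.0142  0.0665] F [-0.47 -0.57 -3.47]
max H pct [0.0187 0.034  0.0373 0.0436]
```

View pics/w6_n.png

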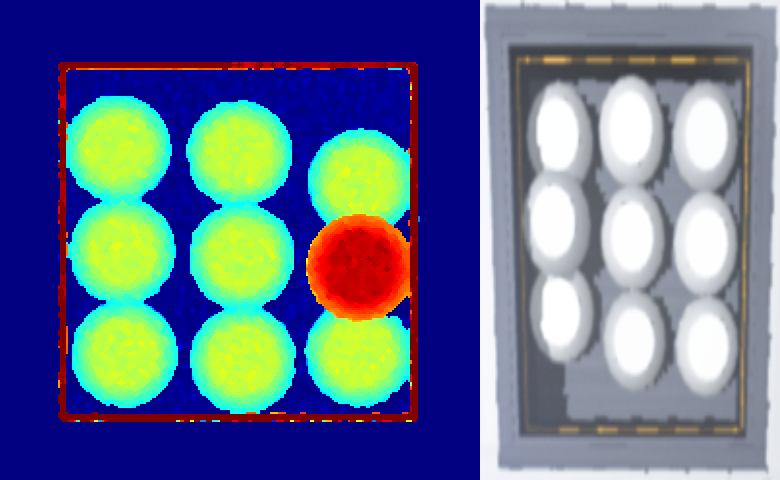

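jog_arm(
  linear=[
    [0.02,-0.01,0],
    [0.03,-0.01,0],
    [0.03,-0.0088,0.02],
    [0.0107,0,0.025],
    [0,0,0.02],
    [0,0,0],
    [0,0,0],
  ],
  twist=[0,0,0,0,0,0,0],
  gripper=[-1,-1,-1,-1,-1,-1,-1],
)

```text
t: 15.6
position: [0.5019, 0.1631, 0.189]
eef_rot: [-0.066, 0.998, 0.0, -0.0]
ft_force: [-0.0, 0.1, -2.7]
gripper_width: 0.339
```

jog_arm(
  linear=[
    [0,0,0.008],
    [0,0,0.008],
    [0,0,0.006],
    [0,0,0.004],
    [0,0,0.002],
    [0,0,0.001],
    [0,0,0],
    [0,0,0],
  ],
  twist=[0,0,0,0,0,0,0,0],
  gripper=[-1,-1,-1,-1,-1,-1,-1,-1],
)

```text
t: 16.4
position: [0.5024, 0.1631, 0.1595]
eef_rot: [-0.066, 0.998, 0.0, 0.0]
ft_force: [0.4, 0.3, -2.2]
gripper_width: 0.339
```

jog_arm(
  linear=[
    [0,0,0.001],
    [0,0,0],
  ],
  twist=[0,0],
  gripper=[-1,-1],
)

```text
t: 16.6
position: [0.5022, 0.163, 0.1584]
eef_rot: [-0.066, 0.998, 0.0, 0.0]
ft_force: [0.3, -0.1, -3.5]
gripper_width: 0.336
```

jog_arm(
  linear=[
    [0,0,0.0007],
    [0,0,0],
  ],
  twist=[0,0],
  gripper=[-1,-1],
)

```text
t: 16.8
position: [0.5023, 0.1631, 0.1577]
eef_rot: [-0.066, 0.998, 0.0, 0.0]
ft_force: [-0.3, -0.2, -3.3]
gripper_width: 0.343
```

jog_arm(
  linear=[
    [0,0,0.0007],
    [0,0,0],
  ],
  twist=[0,0],
  gripper=[-1,-1],
)

```text
t: 17.0
position: [0.5025, 0.1631, 0.1571]
eef_rot: [-0.066, 0.998, 0.0, 0.0]
ft_force: [-0.2, -0.1, -1.4]
gripper_width: 0.342
```

jog_arm(
  linear=[
    [0,0,0.0005],
    [0,0,0.0003],
    [0,0,0],
  ],
  twist=[0,0,0],
  gripper=[-1,-1,-1],
)

```text
t: 17.3
position: [0.5023, 0.1631, 0.1562]
eef_rot: [-0.066, 0.998, 0.0, 0.0]
ft_force: [0.8, 0.2, -2.3]
gripper_width: 0.342
```

jog_arm(
  linear=[
    [0,0,0.0005],
    [0,0,0.0003],
    [0,0,0],
  ],
  twist=[0,0,0],
  gripper=[-1,-1,-1],
)

```text
t: 17.6
position: [0.5022, 0.163, 0.1553]
eef_rot: [-0.066, 0.998, -0.0, -0.0]
ft_force: [-0.0, 1.2, -1.6]
gripper_width: 0.34
```

jog_arm(
  linear=[
    [0,0,0.0005],
    [0,0,0.0003],
    [0,0,0],
  ],
  twist=[0,0,0],
  gripper=[-1,-1,-1],
)

```text
t: 17.9
position: [0.5022, 0.163, 0.1544]
eef_rot: [-0.066, 0.998, -0.0, -0.0]
ft_force: [0.9, 0.0, -0.7]
gripper_width: 0.344
```

jog_arm(
  linear=[
    [0,0,0.0005],
    [0,0,0.0003],
    [0,0,0],
  ],
  twist=[0,0,0],
  gripper=[-1,-1,-1],
)

```text
t: 18.2
position: [0.5022, 0.163, 0.1537]
eef_rot: [-0.066, 0.998, -0.0, -0.0]
ft_force: [0.5, -0.4, -0.8]
gripper_width: 0.339
```

jog_arm(
  linear=[
    [0,0,0.0005],
    [0,0,0.0005],
    [0,0,0],
  ],
  twist=[0,0,0],
  gripper=[-1,-1,-1],
)

```text
t: 18.5
position: [0.5022, 0.163, 0.1526]
eef_rot: [-0.066, 0.998, -0.0, -0.0]
ft_force: [0.2, 0.4, -1.7]
gripper_width: 0.339
```

jog_arm(
  linear=[
    [0,0,0.0005],
    [0,0,0.0005],
    [0,0,0],
  ],
  twist=[0,0,0],
  gripper=[-1,-1,-1],
)

```text
t: 18.8
position: [0.5022, 0.163, 0.1516]
eef_rot: [-0.066, 0.998, -0.0, -0.0]
ft_force: [0.9, 0.3, -2.6]
gripper_width: 0.339
```

jog_arm(
  linear=[
    [0,0,0.0005],
    [0,0,0.0005],
    [0,0,0],
  ],
  twist=[0,0,0],
  gripper=[-1,-1,-1],
)

```text
t: 19.1
position: [0.502, 0.1629, 0.1504]
eef_rot: [-0.066, 0.998, -0.0, -0.0]
ft_force: [0.8, -0.2, -3.6]
gripper_width: 0.34
```

jog_arm(
  linear=[
    [0,0,0.0005],
    [0,0,0.0005],
    [0,0,0],
  ],
  twist=[0,0,0],
  gripper=[-1,-1,-1],
)

```text
t: 19.4
position: [0.5022, 0.163, 0.1496]
eef_rot: [-0.066, 0.998, -0.0, -0.0]
ft_force: [0.0, 0.7, -2.9]
gripper_width: 0.34
```

jog_arm(
  linear=[
    [0,0,0.0005],
    [0,0,0.0005],
    [0,0,0.0005],
    [0,0,0],
  ],
  twist=[0,0,0,0],
  gripper=[-1,-1,-1,-1],
)

```text
t: 19.8
position: [0.5022, 0.163, 0.1482]
eef_rot: [-0.066, 0.998, -0.0, -0.0]
ft_force: [0.4, -0.4, -3.0]
gripper_width: 0.339
```

jog_arm(
  linear=[
    [0,0,0.0005],
    [0,0,0.0005],
    [0,0,0.0005],
    [0,0,0],
  ],
  twist=[0,0,0,0],
  gripper=[-1,-1,-1,-1],
)

```text
t: 20.2
position: [0.5026, 0.1631, 0.147]
eef_rot: [-0.066, 0.998, 0.0, 0.0]
ft_force: [0.7, 0.5, -0.3]
gripper_width: 0.335
```

jog_arm(
  linear=[
    [0,0,0.0005],
    [0,0,0.0005],
    [0,0,0.0005],
    [0,0,0],
  ],
  twist=[0,0,0,0],
  gripper=[-1,-1,-1,-1],
)

```text
t: 20.6
position: [0.5035, 0.1633, 0.1461]
eef_rot: [-0.066, 0.998, 0.0, 0.001]
ft_force: [2.0, 0.0, 4.6]
gripper_width: 0.342
```

jog_arm(
  linear=[
    [0,0,0.0005],
    [0,0,0.0005],
    [0,0,0],
  ],
  twist=[0,0,0],
  gripper=[-1,-1,-1],
)

```text
t: 20.9
position: [0.5044, 0.1635, 0.1457]
eef_rot: [-0.066, 0.998, 0.001, 0.002]
ft_force: [3.5, 0.5, 7.3]
gripper_width: 0.34
```

jog_arm(
  linear=[
    [0,0,0.0004],
    [0,0,0],
    [0,0,0],
  ],
  twist=[0,0,0],
  gripper=[-1,-1,-1],
)

```text
t: 21.2
position: [0.5048, 0.1636, 0.1455]
eef_rot: [-0.066, 0.998, 0.001, 0.003]
ft_force: [3.6, 0.1, 9.2]
gripper_width: 0.341
```

jog_arm(
  linear=[
    [0,0,0.0004],
    [0,0,0],
    [0,0,0],
  ],
  twist=[0,0,0],
  gripper=[-1,-1,-1],
)

```text
t: 21.5
position: [0.5052, 0.1636, 0.1453]
eef_rot: [-0.066, 0.998, 0.001, 0.003]
ft_force: [3.8, -0.4, 9.0]
gripper_width: 0.339
```

jog_arm(
  linear=[
    [0,0,-0.005],
    [0,0,-0.025],
    [0,0,-0.03],
    [-0.03,0,-0.025],
    [-0.03,0,-0.025],
    [-0.03,0,0],
    [0,0,0],
    [0,0,0],
  ],
  twist=[0,0,0,0,0,0,0,0],
  gripper=[-1,-1,-1,-1,-1,-1,-1,-1],
)

```text
t: 22.3
position: [0.5903, 0.1744, 0.2518]
eef_rot: [-0.066, 0.998, -0.001, -0.002]
ft_force: [-0.4, 0.2, -3.3]
gripper_width: 0.337
```

```bash
python3 look.py w7
```

```text
pos [0.5903 0.1744 0.2518] toolx yaw -172.48 tilt z [-0.0037 -0.0016 -1.    ] delta tool [0.0859 0.0145 0.0661] F [-0.35  0.19 -3.26]
max H pct [0.0184 0.0302 0.0368 0.0437]
```

View pics/w7_n.png

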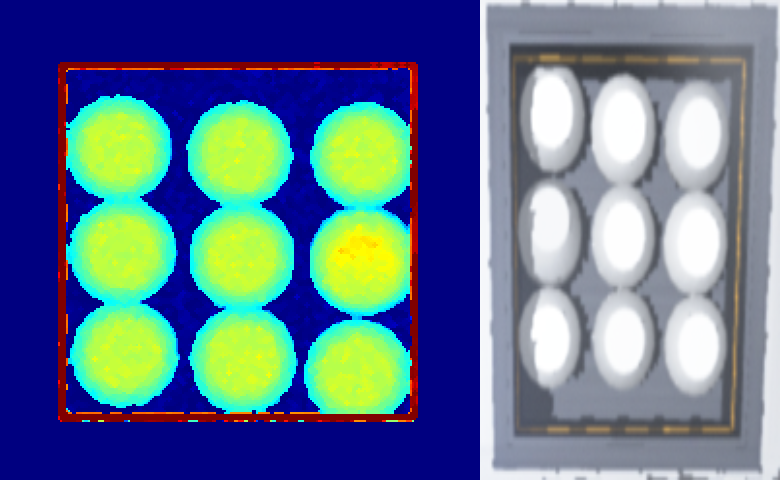

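View pics/w7.png

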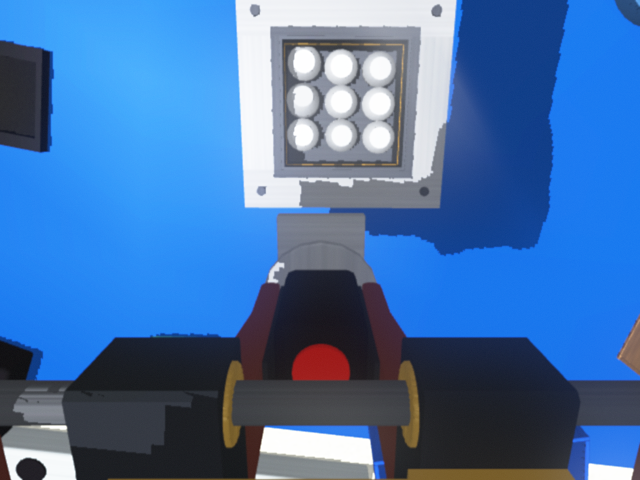

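jog_arm(
  linear=[
    [0.02,0,0],
    [0.03,-0.001,0],
    [0.025,0,0.02],
    [0.0118,0,0.025],
    [0,0,0.018],
    [0,0,0],
    [0,0,0],
  ],
  twist=[0,0,0,0,0,0,0],
  gripper=[-1,-1,-1,-1,-1,-1,-1],
)

```text
t: 23.05
position: [0.5049, 0.1624, 0.1907]
eef_rot: [-0.066, 0.998, -0.0, -0.0]
ft_force: [1.1, -0.2, -2.5]
gripper_width: 0.339
```

```bash
python3 - <<'E'
from h import *
go(.5044,.162,.15)
E
```

```text
pos [0.5049 0.1624 0.1907] toolx yaw -172.45 tilt z [-8.e-04 -2.e-04 -1.e+00] delta tool [ 0.0005 -0.0003  0.0407] F [ 1.06 -0.22 -2.48]
```

jog_arm(
  linear=[
    [0,0,0.01],
    [0,0,0.01],
    [0,0,0.01],
    [0,0,0.007],
    [0,0,0.003],
    [0,0,0.002],
    [0,0,0],
    [0,0,0],
  ],
  twist=[0,0,0,0,0,0,0,0],
  gripper=[-1,-1,-1,-1,-1,-1,-1,-1],
)

```text
t: 23.85
position: [0.5058, 0.1625, 0.1487]
eef_rot: [-0.066, 0.998, 0.0, 0.0]
ft_force: [0.3, 0.1, -2.4]
gripper_width: 0.341
```

jog_arm(
  linear=[
    [0,0,0.0005],
    [0,0,0.0005],
    [0,0,0],
  ],
  twist=[0,0,0],
  gripper=[-1,-1,-1],
)

```text
t: 24.15
position: [0.5056, 0.1625, 0.1475]
eef_rot: [-0.066, 0.998, 0.0, 0.0]
ft_force: [-0.5, -0.7, -3.0]
gripper_width: 0.341
```

jog_arm(
  linear=[
    [0,0,0.0005],
    [0,0,0.0003],
    [0,0,0],
  ],
  twist=[0,0,0],
  gripper=[-1,-1,-1],
)

```text
t: 24.45
position: [0.5055, 0.1625, 0.1466]
eef_rot: [-0.066, 0.998, -0.0, -0.0]
ft_force: [0.2, -0.5, -3.9]
gripper_width: 0.34
```

jog_arm(
  linear=[
    [0,0,0.0005],
    [0,0,0.0003],
    [0,0,0],
  ],
  twist=[0,0,0],
  gripper=[-1,-1,-1],
)

```text
t: 24.75
position: [0.5058, 0.1625, 0.146]
eef_rot: [-0.066, 0.998, 0.0, 0.0]
ft_force: [1.2, 0.7, -2.2]
gripper_width: 0.339
```

jog_arm(
  linear=[
    [0,0,0.0005],
    [0,0,0],
  ],
  twist=[0,0],
  gripper=[-1,-1],
)

```text
t: 24.95
position: [0.5061, 0.1626, 0.1457]
eef_rot: [-0.066, 0.998, 0.0, 0.001]
ft_force: [1.2, -0.2, -0.4]
gripper_width: 0.344
```

jog_arm(
  linear=[
    [0,0,0.0005],
    [0,0,0],
  ],
  twist=[0,0],
  gripper=[-1,-1],
)

```text
t: 25.15
position: [0.5064, 0.1626, 0.1453]
eef_rot: [-0.066, 0.998, 0.0, 0.001]
ft_force: [1.4, 0.9, 2.3]
gripper_width: 0.339
```

jog_arm(
  linear=[
    [0,0,0.0005],
    [0,0,0],
  ],
  twist=[0,0],
  gripper=[-1,-1],
)

```text
t: 25.35
position: [0.5067, 0.1627, 0.145]
eef_rot: [-0.066, 0.998, 0.0, 0.001]
ft_force: [2.7, 0.8, 5.1]
gripper_width: 0.343
```

jog_arm(
  linear=[
    [0,0,0.0005],
    [0,0,0],
  ],
  twist=[0,0],
  gripper=[-1,-1],
)

```text
t: 25.55
position: [0.5071, 0.1628, 0.1448]
eef_rot: [-0.066, 0.998, 0.0, 0.002]
ft_force: [3.5, -0.1, 6.7]
gripper_width: 0.337
```

jog_arm(
  linear=[
    [0,0,0.0005],
    [0,0,0],
  ],
  twist=[0,0],
  gripper=[-1,-1],
)

```text
t: 25.75
position: [0.5075, 0.1628, 0.1445]
eef_rot: [-0.066, 0.998, 0.0, 0.002]
ft_force: [4.1, 1.1, 7.3]
gripper_width: 0.342
```

jog_arm(
  linear=[
    [0,0,0.0005],
    [0,0,0],
  ],
  twist=[0,0],
  gripper=[-1,-1],
)

```text
t: 25.95
position: [0.508, 0.1629, 0.1443]
eef_rot: [-0.066, 0.998, 0.001, 0.003]
ft_force: [5.2, -0.1, 8.2]
gripper_width: 0.337
```

jog_arm(
  linear=[
    [0,0,0.0005],
    [0,0,0],
  ],
  twist=[0,0],
  gripper=[-1,-1],
)

```text
t: 26.15
position: [0.5081, 0.1629, 0.1439]
eef_rot: [-0.066, 0.998, 0.001, 0.003]
ft_force: [2.8, -0.5, 0.3]
gripper_width: 0.341
```

jog_arm(
  linear=[
    [0,0,-0.005],
    [0,0,-0.025],
    [0,0,-0.03],
    [-0.03,0,-0.025],
    [-0.03,0,-0.025],
    [-0.03,0,0],
    [0,0,0],
    [0,0,0],
  ],
  twist=[0,0,0,0,0,0,0,0],
  gripper=[-1,-1,-1,-1,-1,-1,-1,-1],
)

```text
t: 26.95
position: [0.5932, 0.1738, 0.2505]
eef_rot: [-0.066, 0.998, -0.001, -0.002]
ft_force: [-0.7, -0.7, -2.5]
gripper_width: 0.344
```

```bash
python3 look.py w8
```

```text
pos [0.5932 0.1738 0.2505] toolx yaw -172.48 tilt z [-0.0047 -0.0018 -1.    ] delta tool [0.0886 0.0155 0.0649] F [-0.74 -0.71 -2.5 ]
max H pct [0.0181 0.0295 0.0366 0.043 ]
```

View pics/w8_n.png

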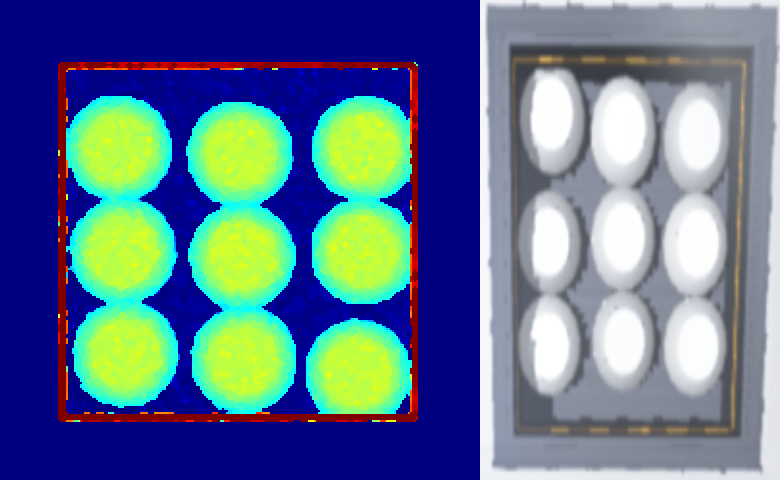

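jog_arm(
  linear=[
    [0.02,0.0059,0],
    [0.03,0.01,0],
    [0.025,0,0.015],
    [0.0135,0,0.025],
    [0,0,0.022],
    [0,0,0],
    [0,0,0.01],
    [0,0,0.01],
    [0,0,0.01],
    [0,0,0.007],
    [0,0,0.003],
    [0,0,0],
    [0,0,0],
  ],
  twist=[0,0,0,0,0,0,0,0,0,0,0,0,0],
  gripper=[-1,-1,-1,-1,-1,-1,-1,-1,-1,-1,-1,-1,-1],
)

```text
t: 28.3
position: [0.5052, 0.1784, 0.1505]
eef_rot: [-0.066, 0.998, 0.0, 0.0]
ft_force: [0.2, -0.4, -2.6]
gripper_width: 0.343
```

jog_arm(
  linear=[
    [0,0,0.001],
    [0,0,0.001],
    [0,0,0],
  ],
  twist=[0,0,0],
  gripper=[-1,-1,-1],
)

```text
t: 28.6
position: [0.505, 0.1785, 0.1484]
eef_rot: [-0.066, 0.998, 0.0, 0.0]
ft_force: [0.8, 0.0, -3.0]
gripper_width: 0.338
```

jog_arm(
  linear=[
    [0,0,0.001],
    [0,0,0.001],
    [0,0,0.001],
    [0,0,0],
  ],
  twist=[0,0,0,0],
  gripper=[-1,-1,-1,-1],
)

```text
t: 29.0
position: [0.5049, 0.1784, 0.1452]
eef_rot: [-0.066, 0.998, -0.0, -0.0]
ft_force: [-0.4, 0.1, -2.9]
gripper_width: 0.339
```

jog_arm(
  linear=[
    [0,0,0.0005],
    [0,0,0.0005],
    [0,0,0],
  ],
  twist=[0,0,0],
  gripper=[-1,-1,-1],
)

```text
t: 29.3
position: [0.5049, 0.1784, 0.1443]
eef_rot: [-0.066, 0.998, -0.0, -0.0]
ft_force: [-0.4, -0.5, -3.5]
gripper_width: 0.342
```

jog_arm(
  linear=[
    [0,0,0.0005],
    [0,0,0],
  ],
  twist=[0,0],
  gripper=[-1,-1],
)

```text
t: 29.5
position: [0.5049, 0.1784, 0.1438]
eef_rot: [-0.066, 0.998, 0.0, -0.0]
ft_force: [0.2, 0.2, -3.3]
gripper_width: 0.338
```

jog_arm(
  linear=[
    [0,0,0.0005],
    [0,0,0],
  ],
  twist=[0,0],
  gripper=[-1,-1],
)

```text
t: 29.7
position: [0.505, 0.1784, 0.1434]
eef_rot: [-0.066, 0.998, 0.0, 0.0]
ft_force: [-0.9, 0.4, -2.3]
gripper_width: 0.341
```

jog_arm(
  linear=[
    [0,0,0.0003],
    [0,0,0],
  ],
  twist=[0,0],
  gripper=[-1,-1],
)

```text
t: 29.9
position: [0.505, 0.1785, 0.1433]
eef_rot: [-0.066, 0.998, 0.0, 0.0]
ft_force: [-0.5, -0.3, 1.0]
gripper_width: 0.34
```

jog_arm(
  linear=[
    [0,0,0.0003],
    [0,0,0],
  ],
  twist=[0,0],
  gripper=[-1,-1],
)

```text
t: 30.1
position: [0.5051, 0.1785, 0.1433]
eef_rot: [-0.066, 0.998, 0.0, 0.0]
ft_force: [-1.9, -0.9, 4.7]
gripper_width: 0.337
```

jog_arm(
  linear=[
    [0,0,0.0003],
    [0,0,0],
  ],
  twist=[0,0],
  gripper=[-1,-1],
)

```text
t: 30.3
position: [0.5051, 0.1785, 0.1433]
eef_rot: [-0.066, 0.998, 0.0, 0.0]
ft_force: [-3.1, -0.7, 8.5]
gripper_width: 0.339
```

jog_arm(
  linear=[
    [0,0,0],
    [0,0,0],
    [0,0,0],
    [0,0,0],
    [0,0,0],
    [0,0,0],
    [0,0,0],
  ],
  twist=[0,0,0,0,0,0,0],
  gripper=[-1,-1,-1,-1,-1,-1,-1],
)

```text
t: 31.0
position: [0.5051, 0.1785, 0.1433]
eef_rot: [-0.066, 0.998, 0.0, 0.0]
ft_force: [-2.7, -0.7, 7.6]
gripper_width: 0.341
```

jog_arm(
  linear=[
    [0,0,-0.003],
    [0,0,-0.02],
    [0,0,-0.03],
    [-0.03,0,-0.03],
    [-0.03,0,-0.027],
    [-0.03,0,0],
    [0,0,0],
    [0,0,0],
  ],
  twist=[0,0,0,0,0,0,0,0],
  gripper=[-1,-1,-1,-1,-1,-1,-1,-1],
)

```text
t: 31.8
position: [0.5938, 0.1899, 0.2512]
eef_rot: [-0.066, 0.998, -0.001, -0.001]
ft_force: [-0.5, 0.3, -3.5]
gripper_width: 0.345
```

```bash
python3 look.py w9
```

```text
pos [0.5938 0.1899 0.2512] toolx yaw -172.48 tilt z [-0.0018 -0.0013 -1.    ] delta tool [ 0.0915 -0.0004  0.0654] F [-0.45  0.28 -3.47]
max H pct [0.0181 0.0299 0.0367 0.043 ]
```

View pics/w9_n.png

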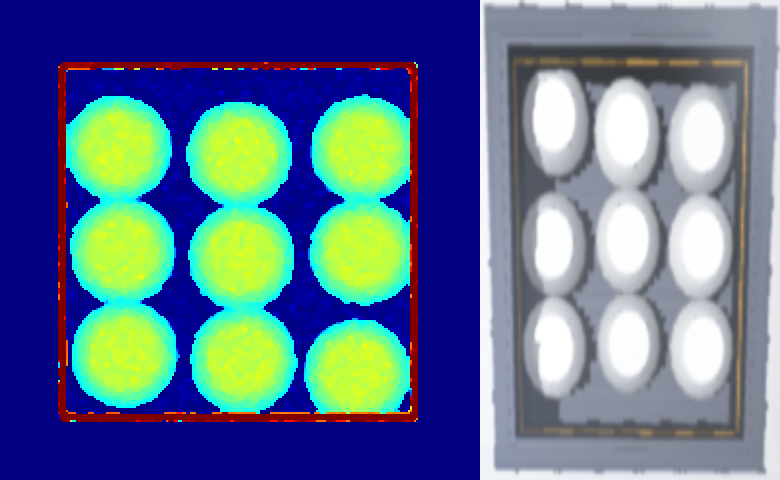

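jog_arm(
  linear=[
    [0.005,-0.015,0],
    [0.01,-0.03,0],
    [0.012,-0.035,0],
    [0.012,-0.036,0],
    [0.012,-0.036,0],
    [0.012,-0.036,0],
    [0.012,-0.036,0],
    [0.012,-0.036,0],
    [0.0093,-0.026,0],
    [0.005,-0.0148,0],
    [0,0,0],
    [0,0,0],
    [0,0,0],
    [0,0,0],
  ],
  twist=[0,0,0,0,0,0,0,0,0,0,6.5,6.1,0,0],
  gripper=[-1,-1,-1,-1,-1,-1,-1,-1,-1,-1,-1,-1,-1,-1],
)

```text
t: 33.25
position: [0.5323, -0.1215, 0.2525]
eef_rot: [0.043, 0.999, 0.0, -0.0]
ft_force: [0.5, 0.6, -2.3]
gripper_width: 0.341
```

```bash
python3 - <<'E'
from h import *
go(.5326,-.1216,.0837); snap("wrist","w10")
E
```

```text
pos [ 0.5323 -0.1215  0.2525] toolx yaw 175.12 tilt z [-1.e-04  4.e-04 -1.e+00] delta tool [-3.000e-04 -1.000e-04  1.688e-01] F [ 0.49  0.55 -2.33]
```

View pics/w10.png

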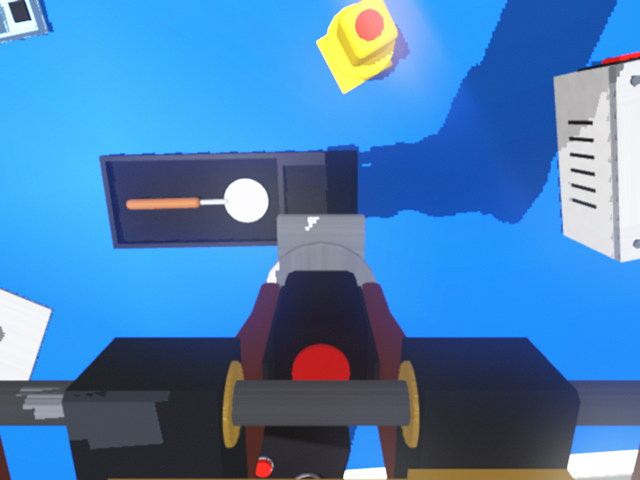

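jog_arm(
  linear=[
    [0,0,0.02],
    [0,0,0.035],
    [0,0,0.035],
    [0,0,0.03],
    [0,0,0.02],
    [0,0,0.01],
    [0,0,0.006],
    [0,0,0.004],
    [0,0,0.002],
    [0,0,0],
    [0,0,0],
  ],
  twist=[0,0,0,0,0,0,0,0,0,0,0],
  gripper=[-1,-1,-1,-1,-1,-1,-1,-1,-1,-1,-1],
)

```text
t: 34.4
position: [0.5337, -0.1213, 0.0911]
eef_rot: [0.044, 0.999, 0.0, 0.001]
ft_force: [0.3, -0.6, -2.0]
gripper_width: 0.348
```

```bash
python3 - <<'E'
from h import *
go(.5326,-.1216,.0832); snap("wrist","w11")
E
```

```text
pos [ 0.5337 -0.1213  0.0911] toolx yaw 174.96 tilt z [ 1.1e-03  1.0e-04 -1.0e+00] delta tool [ 0.0011 -0.0004  0.0079] F [ 0.26 -0.63 -1.96]
```

View pics/w11.png

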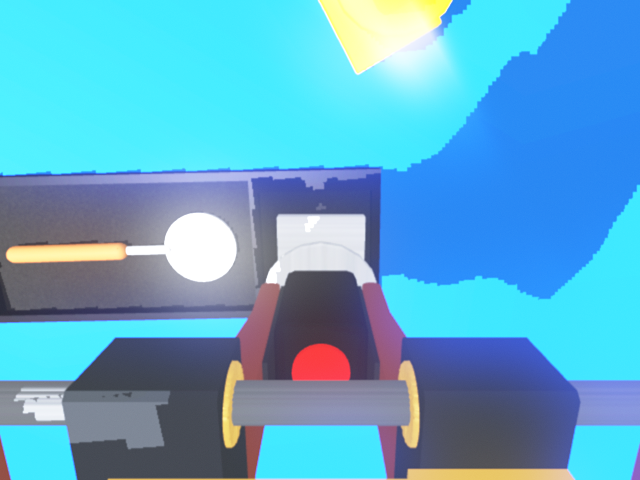

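jog_arm(
  linear=[
    [0,0,0.002],
    [0,0,0.002],
    [0,0,0.001],
    [0,0,0.001],
    [0,0,0],
    [0,0,0],
  ],
  twist=[0,0,0,0,0,0],
  gripper=[-1,-1,-1,-1,-1,-1],
)

```text
t: 35.05
position: [0.5333, -0.1213, 0.0844]
eef_rot: [0.044, 0.999, -0.0, -0.0]
ft_force: [-0.6, 0.3, -2.2]
gripper_width: 0.34
```

jog_arm(
  linear=[
    [0,0,0.0005],
    [0,0,0.0005],
    [0,0,0],
  ],
  twist=[0,0,0],
  gripper=[-1,-1,-1],
)

```text
t: 35.35
position: [0.5333, -0.1213, 0.0836]
eef_rot: [0.044, 0.999, 0.0, 0.0]
ft_force: [-0.5, -0.2, -0.9]
gripper_width: 0.34
```

jog_arm(
  linear=[
    [0,0,0.0005],
    [0,0,0],
  ],
  twist=[0,0],
  gripper=[-1,-1],
)

```text
t: 35.55
position: [0.5334, -0.1213, 0.0835]
eef_rot: [0.044, 0.999, 0.0, 0.0]
ft_force: [-2.5, 0.8, 4.8]
gripper_width: 0.345
```

jog_arm(
  linear=[
    [0,0,0.0005],
    [0,0,0],
  ],
  twist=[0,0],
  gripper=[-1,-1],
)

```text
t: 35.75
position: [0.5337, -0.1213, 0.0835]
eef_rot: [0.044, 0.999, 0.0, 0.001]
ft_force: [-2.2, 1.0, 7.7]
gripper_width: 0.341
```

Seated on the floor. Ease off slightly and open.

jog_arm(
  linear=[
    [0,0,-0.0008],
    [0,0,0],
    [0,0,0],
    [0,0,0],
    [0,0,0],
    [0,0,0],
    [0,0,0],
  ],
  twist=[0,0,0,0,0,0,0],
  gripper=[-1,-1,-0.2,0.2,0.6,1,1],
)

```text
t: 36.45
position: [0.5332, -0.1213, 0.0832]
eef_rot: [0.044, 0.999, -0.0, -0.0]
ft_force: [-0.4, 0.9, 0.4]
gripper_width: 0.723
```

jog_arm(
  linear=[
    [0,0,0],
    [0,0,0],
    [0,0,-0.01],
    [0,0,-0.03],
    [0,0,-0.04],
    [0,0,-0.04],
    [0,0,-0.04],
    [0,0,-0.03],
    [0,0,0],
    [0,0,0],
  ],
  twist=[0,0,0,0,0,0,0,0,0,0],
  gripper=[1,1,1,1,1,1,1,1,1,1],
)

```text
t: 37.45
position: [0.5334, -0.1212, 0.2741]
eef_rot: [0.044, 0.999, 0.0, 0.001]
ft_force: [-0.4, -0.5, -1.3]
gripper_width: 0.999
```

```bash
python3 - <<'E'
from h import *
go(.5326,-.1216,.0832); p,d,w,T=snap("wrist","w12"); snap("top","t12")
V,U=np.mgrid[0:480,0:640]
m=(U>270)&(U<370)&(V>150)&(V<330)&(w[...,2]>.117)&(w[...,2]<.15)
q=w[m];print(len(q),cv2.minAreaRect(q[:,:2].astype(np.float32)),np.percentile(q[:,2],[5,50,95]))
a=np.load("top0.npz")["p"].astype(int); b=np.load("t12.npz")["p"].astype(int)
print(np.abs(a-b)[130:200,285:320].mean(),np.abs(a-b)[190:255,478:540].mean(),np.abs(a-b)[322:368,122:166].mean(),np.abs(a-b)[258:292,385:450].mean())
E
```

```text
pos [ 0.5334 -0.1212  0.2741] toolx yaw 174.95 tilt z [ 1.7e-03  5.0e-04 -1.0e+00] delta tool [ 0.001  -0.0005  0.1909] F [-0.37 -0.53 -1.28]
1592 ((0.5346534848213196, -0.12254957854747772), (0.02973596565425396, 0.030391115695238113), 84.85627746582031) [0.1237326  0.1279622  0.13080401]
9.86299319727891 10.385442514474773 8.069664031620553 26.747662141779788
```

View pics/w12.png

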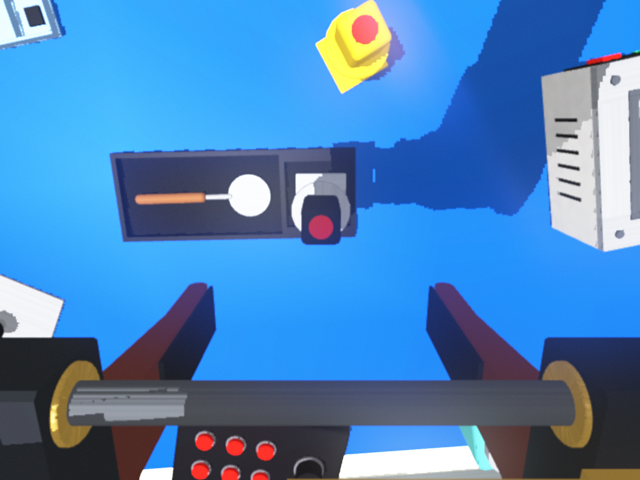

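View pics/t12.png

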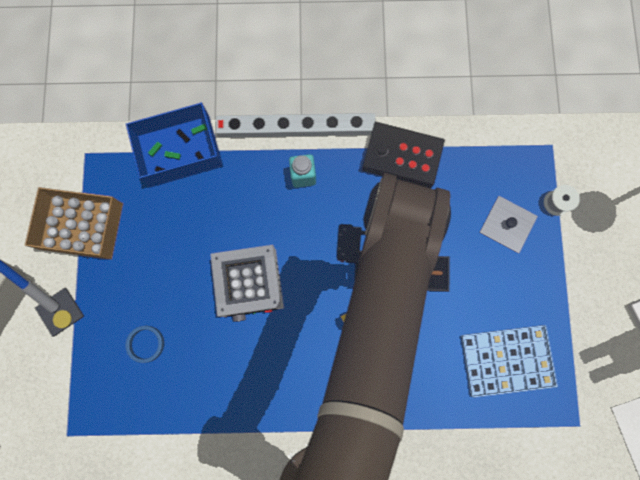

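```bash
python3 -c "
from h import *
print(robot.close_job())"
```

```text
the job is handed in; nothing more can be done
None
```

I took the black-gripped tamper, pressed the three perched nuggets down in 0.3–1 mm steps, and firmed the level charge. I then put the tamper back in its seat and handed the job in at about 37.5 s of the 72 s allowed.

- **Nuggets:** two nuggets went down together. The third jammed at about 12 N with its top about 25 mm above the floor, so I lifted off and pressed again, and it dropped at about 11 N. The last depth picture of the pot shows all nine in one layer at the same height.
- **Final press:** the foot held about 10.5–11.5 N for 0.7 s, going by readings at the start and end of the hold. The highest foot force I read at the pot was about 12 N, against the 25 N limit. The force only reads at the end of each move, so brief peaks in between are not ruled out.
- **Tamper:** I lowered it slowly until it touched the seat floor (about 10 N reading there) and then released it. It stands upright, with its top at the same height as at the start and about 2 mm from where it first stood, and the gripper is clear of it.
- **Bystanders:** the final pictures show the skimmer, lid, tape and dispenser in place. The arm hid most of the skimmer from the top camera, so I checked it in the wrist view.
- **Disagreement:** the top and wrist cameras differed by up to 3 mm on the pot's position. I used the wrist camera's values, and the foot met the nuggets where they predicted.

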